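# Push the rejected film carrier out of the row

### The arm

A 6-joint arm with a two-finger parallel gripper is mounted at the origin on the work surface. World frame = base frame: x ahead of the robot, y to its left, z up, the work surface at z = 0. Lengths are in m, angles in rad, forces in N, time in s.
With the tool pointing down it reaches from about 0.3 to 0.875 m from the base axis. Payload 6.4 kg.
Tool frame: the origin (TCP) lies midway between the tips of the shut fingers; the grasp point (between the pads) lies 19 mm behind it (ctrl.pinch_z is the distance from the TCP to the grasp point, in m); z points along the fingers, y is the line along which they close (so a half turn about z gives the same grasp; the last joint's range is limited). The gripper opens to 85 mm and grips with 20 to 120 N. Pads are 22 mm wide; open, the fingers measure 114 mm over their backs; the gripper's body (76 mm by 85 mm) begins 54 mm behind the grasp point. The pads swing forward as they close: fully open they stand 13 mm farther back than shut.
Start: joints at [-1.45, 0.181, 1.607, -0, 1.354, -0.206], TCP at [0.185, -0.545, 0.231] pointing down, gripper open.
Joint ranges: [-2.99, 2.99], [-0.89, 2.07], [0.3, 2.58], [-1.14, 4.28], [0, 2.63], [-3.12, 3.12]. Speed limits (rad/s): [2.57, 2.57, 3.01, 3.14, 3.14, 3.14].

### API

Orientations are given as a unit quaternion [w, x, y, z].
In Python, from bench import ctrl gives the robot as it stands.
- The arm moves only by the tool apply_moves, never from a script. Its argument "moves" is a list of rows, each an object with "jaw": the opening, from 0 (shut) to 1 (fully open); "offset": the shift along the tool's x, y, z in mm, a list of three; "rot": the turn, a rotation vector about the tool's x, y, z in degrees, a list of three. In form: [{"jaw": jaw, "offset": [dx, dy, dz], "rot": [ax, ay, az]}, ...]. A call has exactly 5 rows; each row shifts and turns the commanded pose from where the row before left it, along the tool's axes as they then stand; what a row does not reach is not made up. A row lasts 1/8 s, in which the tool goes at most 62.5 mm and 10.7 degrees, less where a joint would pass 70% of its speed; a pose out of reach is approached as far as the arm can. A call is refused whole if a number of a shift passes 62.5 or a number of a turn 10.7, either way. A call with a gripper value outside its range is refused whole. The fingers move at their own pace and stop on an object; the grip force is fixed at half the most. Time passes only in rows, so rows that do not move let the fingers close, or fill a call up. It gives the time, the measured TCP pose, the force, the opening and the grip force at its end, in the units of the state.
- ctrl.get_obs(): the state, without advancing time (a new reading comes with each control period).
- ctrl.camera(name): name is "scene" or "top" or "wrist"; returns (picture, depth): 384x512x3 uint8, red, green, blue; 384x512 float32, m along the optical axis (not along the pixel's ray), 0 where there is no reading.
- ctrl.camera_params(name): a dict with "K" (3x3 intrinsics, pixels), "cam_to_world" (4x4, takes a point from camera to world coordinates); the wrist camera has in their place "mount" (4x4, takes a point from camera to tool coordinates, whose origin is the TCP and whose axes are the flange's). Camera axes: x right, y down, z forward; pixel columns grow to the right and rows downward; lengths in m; the calibration is good to about 2 mm. A picture is of the moment at which its call begins: read the wrist's pose just before it. camera_params takes no time and is no camera call.
- ctrl.hand_in(): hands the job in; it is judged then, once.
Trained networks look in the newest picture that a camera, given by its name, has taken for a name from the list of things; names that differ only in an ending like _2 or _b are one class to them, and where a whole thing is asked for, a point or a joint stands for the part that bears it (a point fixed in the world has none). Each returns a list of dicts, best first, with "score" (0 to 1); they miss things now and then, are a little off and sometimes report something else, mostly with a low value. They report only what shows in the picture. A call takes as long as a camera call. They do not tell look-alikes from the thing itself.
- ctrl.outline_of(camera, target): "region" (384x512 bool, what is visible of it) and "position" ([column, row] in pixels, amid what is visible of it).
The state is a dict: "time_s": time; "q": joint angles; "dq": joint speeds; "joint_efforts": joint torques, N m; "eef_pos": TCP position; "eef_rot": TCP orientation; "wrist_force": force on the tool from outside, world axes, zero at the start; "torque": the same for the moment, N m; "opening": opening from 0.0 (shut) to 1.0 (fully open); "grasp_force": force on a finger pad.
Only numpy, scipy, OpenCV 4.12 (cv2) and the standard library are available. Lean on these libraries where they do the work, as an engineer would, in place of code of your own. Each camera call takes 0.05 s, during which the arm holds its last target. There are 200 camera calls.

### The job

Four film-sample carriers stand side by side, touching, in front of the low glass shelf; the one with the black spot on its amber film is a reject. Push it straight out of the row, in under the glass shelf, until the whole of it lies on the blue mat there, still roughly square to the mat, and leave it there. Leave the other three carriers where they are, do not disturb the bottle or the tip box, and do not knock the shelf.

Things in the scene. Friction and masses are not known exactly. Their poses are not given: they have to be found in the camera images.
- shelf: Fixed clear-glass shelf, open in front. Origin: on the bench below the middle of its front edge; x level, in under the shelf; y along the edge; z up. Board x 0 to 220, y -350 to 350 mm, underside at 160, top at 168 mm; edge trim out to x -4 mm. White posts at y +-335 mm, x 145 to 195 (feet 50 mm wide, x 125 to 215). Goods fixed on top at |y| over 225 mm, up to 90 mm high.
- mat (a point): Centre of the flat blue mat on the bench under the shelf (about 1 mm, no step, slides like the bench), fixed to it, axes as shelf: 140 mm in x, 400 mm in y. It begins 20 mm behind the shelf's front edge; its centre is at x 90, y 0 mm in shelf.
- reject_center (a point): Centre (13 mm above the bench) of the rejected carrier: loose white plastic block 90 x 60 x 26 mm, on top an amber film window with one black round spot, 32 mm across. x along its length, y across, z up; at the start its axes are parallel to shelf's. About 0.13 kg; place in the row varies. Too long and hemmed in to grip; pushed on its robot-side end face (60 wide, 26 high).
- good1_center (a point): Centre (13 mm above the bench) of a good carrier: as the rejected one, 90 x 60 x 26 mm, but with a plain amber film without spot. x along its length, y across, z up; at the start its axes are parallel to shelf's. Stands side by side with its neighbours, long sides touching, ends out of line by up to 12 mm.
- good2_center (a point): Centre (13 mm above the bench) of a good carrier: as the rejected one, 90 x 60 x 26 mm, but with a plain amber film without spot. x along its length, y across, z up; at the start its axes are parallel to shelf's. Stands side by side with its neighbours, long sides touching, ends out of line by up to 12 mm.
- good3_center (a point): Centre (13 mm above the bench) of a good carrier: as the rejected one, 90 x 60 x 26 mm, but with a plain amber film without spot. x along its length, y across, z up; at the start its axes are parallel to shelf's. Stands side by side with its neighbours, long sides touching, ends out of line by up to 12 mm.
- bottle: Loose round white bottle with a blue cap, 60 mm across, 150 mm tall, standing on the bench beside the row, on its left (+y). Origin at the centre of its underside.
- tipbox: Loose blue tip box with a clear lid, 112 x 72 x 62 mm (x, y, z), standing on the bench beside the row, on its right (-y). Origin at the centre of its underside.
Things that resemble listed ones, but are neither listed nor needed, are in the scene too. Leave any purple look-alike of the part that bears reject_center alone. Leave any yellow look-alike of the bottle alone.

How it is judged:
At the end, for the whole second after the job is handed in: The spotted carrier lies flat, at rest on the mat: centre 62 to 118 mm behind the shelf's front edge, within 165 mm of its middle, length within 0.3 rad of the shelf's x axis. The other carriers are within 12 mm of their starts, bottle and tip box within 25 mm, bottle upright (x of reject_center in the frame of shelf between 0.062 and 0.118 m and y of reject_center in the frame of shelf between -0.165 and 0.165 m and angle between the x axis of reject_center and the x axis of shelf, either way round below 0.3 rad and angle between reject_center's own z axis and vertical below 0.1 rad and height (world z) of reject_center below 0.02 m and linear speed of reject below 0.01 m/s and not (distance of good1_center from where it was at the start of the episode above 0.012 m) and not (distance of good2_center from where it was at the start of the episode above 0.012 m) and not (distance of good3_center from where it was at the start of the episode above 0.012 m) and not (distance of any of bottle, tipbox from where it was at the start of the episode above 0.025 m or angle between bottle's own z axis and vertical above 0.3 rad)); the robot touches nothing.
It fails at once if another carrier moved by more than 12 mm (distance of any of good1_center, good2_center, good3_center from where it was at the start of the episode above 0.012 m).
It fails at once if the bottle or the tip box moved by more than 25 mm, or the bottle tipped (distance of any of bottle, tipbox from where it was at the start of the episode above 0.025 m or angle between bottle's own z axis and vertical above 0.3 rad).
It fails at once if the robot knocked the shelf (more than 8 N) (contact force between any of the arm, the fingers and shelf above 8 N).
It also fails if it takes over 38 s, if anything falls off the work surface, if the arm or the gripper's body presses on something with over 40 N, if the wrist force passes 120 N, or if a joint passes its speed limit or range.

## Working session

There is one attempt and no reset: what is moved stays moved. The work goes in short steps, Python scripts to look and compute and a tool call to move; the robot and the scene stay as the last step left them, time stands still between calls to the robot, and variables do not carry over. Pictures are saved under pics/ and viewed, at most 10 in all, crops included, and the job is handed in when it is done.

Besides the shell and the picture viewer there is one more tool, called after ">>>" as a command line: name --argument value ..., lists and objects as JSON in quotes. apply_moves: Moves the arm, as the interface text tells. Its arguments: {"type":"object","properties":{"moves":{"type":"array"}},"required":["moves"]}

```bash
mkdir -p pics; cat > h.py <<'E'
import numpy as np, cv2
from bench import ctrl
def pts(cam,depth):
    p=ctrl.camera_params(cam);K=np.array(p["K"]);T=np.array(p["cam_to_world"])
    v,u=np.mgrid[:384,:512]
    P=np.stack([(u-K[0,2])/K[0,0]*depth,(v-K[1,2])/K[1,1]*depth,depth],-1)
    return P@T[:3,:3].T+T[:3,3]
def onplane(cam,uv,z):
    p=ctrl.camera_params(cam);K=np.array(p["K"]);T=np.array(p["cam_to_world"])
    d=T[:3,:3]@np.linalg.solve(K,[uv[0],uv[1],1.]);return T[:3,3]+d*(z-T[2,3])/d[2]
E
python3 - <<'E'
from h import *
ims=[]
for c in("scene","top"):
    im,d=ctrl.camera(c); np.savez(f"pics/{c}.npz",im=im,d=d)
    cv2.imwrite(f"pics/{c}.png",cv2.cvtColor(im,6-2)); P=pts(c,d)
    print(c,np.array(ctrl.camera_params(c)["cam_to_world"]).round(3).tolist())
    for n in("reject_center","good1_center","shelf","bottle","tipbox"):
        for o in ctrl.outline_of(c,n)[:5]:
            r=o["region"]; q=P[r&(d>0)]
            print(n,round(o["score"],2),np.round(o["position"]),r.sum(),np.median(q,0).round(3) if len(q) else None)
o=ctrl.get_obs();print(o["time_s"],o["eef_pos"],o["eef_rot"],o["opening"])
E
```

```text
scene [[-0.9, -0.336, 0.278, 0.256], [-0.436, 0.71, -0.554, 0.642], [-0.011, -0.619, -0.785, 0.958], [0.0, 0.0, 0.0, 1.0]]
reject_center 0.96 [315. 153.] 617 [ 0.464 -0.178  0.026]
reject_center 0.72 [266. 163.] 507 [ 0.583 -0.091  0.027]
good1_center 0.74 [185. 166.] 20546 [0.721 0.109 0.169]
good1_center 0.56 [260. 180.] 574 [ 0.57  -0.031  0.027]
shelf 0.89 [186. 166.] 20355 [0.722 0.11  0.169]
bottle 0.93 [271. 285.] 984 [0.393 0.276 0.099]
bottle 0.91 [238. 270.] 961 [0.486 0.269 0.097]
tipbox 0.78 [298. 113.] 1015 [ 0.579 -0.296  0.06 ]
top [[0.004, -0.994, 0.113, 0.461], [-1.0, -0.007, -0.022, 0.02], [0.023, -0.113, -0.993, 1.083], [0.0, 0.0, 0.0, 1.0]]
reject_center 0.96 [300. 195.] 1003 [ 0.576 -0.094  0.026]
reject_center 0.9 [343. 246.] 1154 [ 0.462 -0.19   0.026]
good1_center 0.89 [271. 200.] 1082 [ 0.569 -0.035  0.026]
shelf 0.63 [256. 108.] 38891 [0.73  0.008 0.167]
bottle 0.8 [134. 277.] 911 [0.397 0.247 0.102]
bottle 0.7 [136. 233.] 933 [0.488 0.242 0.1  ]
tipbox 0.96 [397. 194.] 1978 [ 0.576 -0.312  0.061]
0.6 [ 0.18458905 -0.54458639  0.23131483] [ 1.35958717e-05  9.86682975e-01  1.62655177e-01 -4.26187477e-06] 0.9973537320903336
```

View pics/scene.png

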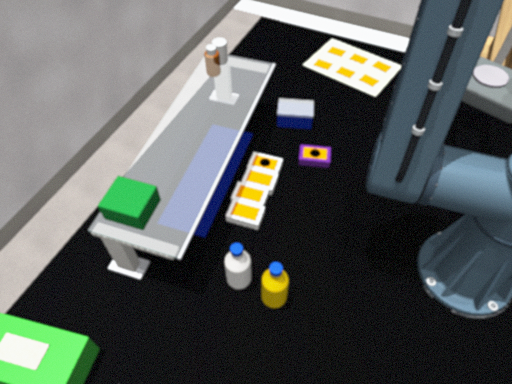

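View pics/top.png

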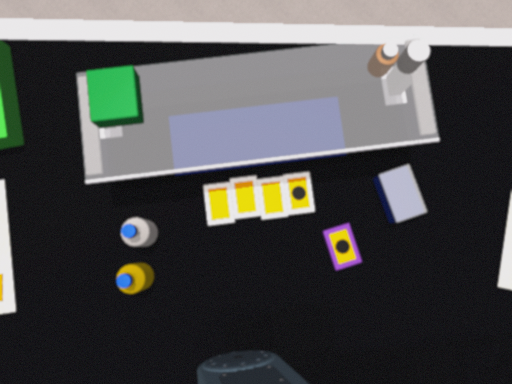

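The top picture shows a row of four white carriers at pixels (219..299, 195). Two things have a spot. The white one at the right end of the row (299,193) fits, since it stands in the row and is white. The purple one at (343,246) is the look-alike. I'll confirm this in a crop and measure.

```bash
python3 - <<'E'
from h import *
z=np.load("pics/top.npz");im,d=z["im"],z["d"];P=pts("top",d)
cv2.imwrite("pics/crop.png",cv2.cvtColor(cv2.resize(im[130:280,160:440],None,fx=2.8,fy=2.8,interpolation=cv2.INTER_CUBIC),4))
b=im.min(2)
# shelf points by depth
m=(P[...,2]>.158)&(P[...,2]<.175)
print("shelf depth pts",m.sum())
# front edge: lowest shelf pixel per column
us=np.arange(110,420,4);E=[]
for u in us:
    v=np.where(m[:,u])[0]
    if len(v): E.append(onplane("top",(u,v.max()+.5),.168))
E=np.array(E);f=np.polyfit(E[:,1],E[:,0],1);r=E[:,0]-np.polyval(f,E[:,1]);k=abs(r)<.006;f=np.polyfit(E[k,1],E[k,0],1)
print("front edge x=",f,"resid",r[k].std(),k.sum(),E[[0,-1]])
# white carriers top z 26mm
mm=((abs(P[...,2]-.026)<.008)&(P[...,0]>.45)&(P[...,1]>-.16)&(P[...,1]<.2)).astype(np.uint8)
n,l,s,c=cv2.connectedComponentsWithStats(mm);
for i in range(1,n):
    if s[i,4]>300:
        Q=np.array([onplane("top",(u,v),.026)[:2] for v,u in np.argwhere(l==i)])
        print(s[i],cv2.minAreaRect((Q*1000).astype(np.float32)))
        np.save("pics/row.npy",Q)
# mat: blue region
hsv=cv2.cvtColor(im,cv2.COLOR_RGB2HSV)
spot=(b<60)&(np.hypot(*(np.mgrid[:384,:512]-np.array([193,299])[:,None,None]))<10)&(im.max(2)<70)
uv=np.argwhere(spot).mean(0)[::-1];print("spot",spot.sum(),uv,onplane("top",uv,.026))
p=ctrl.camera_params("wrist");print(np.array(p["mount"]).round(3).tolist())
for n,(zz) in {"bottle":0,"tipbox":0}.items():pass
E
```

```text
shelf depth pts 34077
front edge x= [-0.13069828  0.62270741] resid 0.0005766540495103899 78 [[ 0.58618404  0.28609827  0.168     ]
 [ 0.66485169 -0.31743347  0.168     ]]Traceback (most recent call last):
  File "<stdin>", line 20, in <module>
  File "h.py", line 9, in onplane
    p=ctrl.camera_params(cam);K=np.array(p["K"]);T=np.array(p["cam_to_world"])
ValueError: time passes only in moves, steps and waits
```

View pics/crop.png

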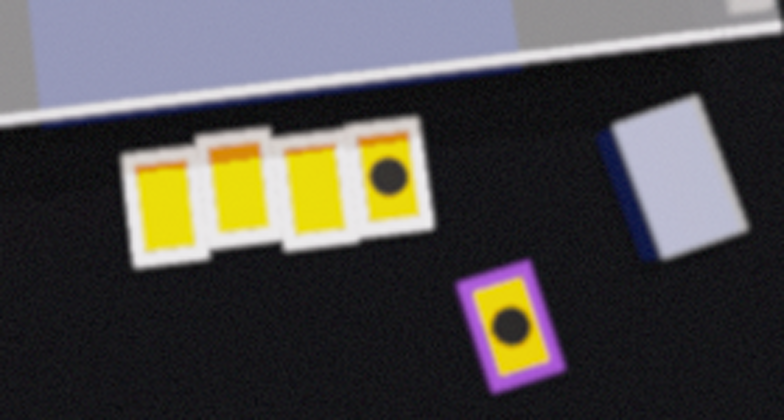

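The crop confirms the target: the white spotted carrier at the right end of the row, around (299,193) in the top picture. The purple one stands behind it, nearer the robot.

```bash
python3 - <<'E'
from h import *
z=np.load("pics/top.npz");im,d=z["im"],z["d"];P=pts("top",d)
p=ctrl.camera_params("top");K=np.array(p["K"]);T=np.array(p["cam_to_world"])
def pl(uv,zz):
    uv=np.atleast_2d(uv);D=np.linalg.solve(K,np.c_[uv,np.ones(len(uv))].T).T@T[:3,:3].T
    return (T[:3,3]+D*((zz-T[2,3])/D[:,2])[:,None])[:,:2]
a=np.arctan(.1307);ex=np.array([np.cos(a),np.sin(a)]);ey=np.array([-ex[1],ex[0]])
# shelf ends via front edge picture corners
m=(abs(P[...,2]-.166)<.008)
S=pl(np.argwhere(m)[:,::-1],.168);sy=S@ey;sx=S@ex
print("sx",np.percentile(sx,[.1,1,50,99,99.9]).round(3),"sy",np.percentile(sy,[.1,1,99,99.9]).round(3))
x0=.6227*np.cos(a)+.004;print("edge sx incl trim",x0-.004)
mm=((abs(P[...,2]-.026)<.008)&(P[...,0]>.45)&(P[...,1]>-.2)&(P[...,1]<.2)).astype(np.uint8)
n,l,s,c=cv2.connectedComponentsWithStats(mm)
for i in range(1,n):
    if s[i,4]>300:
        Q=pl(np.argwhere(l==i)[:,::-1],.026);print(s[i],cv2.minAreaRect((Q*1000).astype(np.float32)))
        q=np.c_[Q@ex-x0,Q@ey];print("y range",np.percentile(q[:,1],[.5,99.5]).round(4))
        if s[i,4]>3000:
          y0=q[:,1].min()
          for k in range(4):
            g=q[(q[:,1]>y0+.06*k+.01)&(q[:,1]<y0+.06*k+.05)];print(k,"x",np.percentile(g[:,0],[1,99]).round(4))
yy,xx=np.mgrid[:384,:512]
spot=(im.max(2)<100)&(np.hypot(xx-299,yy-193)<9)
uv=np.argwhere(spot).mean(0)[::-1];w=pl(uv,.026)[0];print("spot",spot.sum(),uv,w,"shelf",w@ex-x0,w@ey)
hs=cv2.cvtColor(im,cv2.COLOR_RGB2HSV)
for nm,b,zz in(("purple",(im[...,2]>120)&(im[...,1]<110)&(im[...,0]>90)&(yy>215),.026),("tip",(abs(P[...,2]-.061)<.006)&(xx>370)&(yy<235)&(yy>150),.062)):
    Q=pl(np.argwhere(b)[:,::-1],zz);q=np.c_[Q@ex-x0,Q@ey];print(nm,b.sum(),np.percentile(q,[1,99],axis=0).round(3).tolist())
o=ctrl.get_obs();print("tcp shelf",o["eef_pos"][:2]@ex-x0,o["eef_pos"][:2]@ey)
print(np.array(ctrl.camera_params("wrist")["mount"]).round(3).tolist())
E
```

```text
sx [0.618 0.619 0.714 0.839 0.841] sy [-0.442 -0.434  0.249  0.255]
edge sx incl trim 0.6174485526189194
[ 203  172  112   54 4272] ((569.8478393554688, -4.531158447265625), (98.67466735839844, 240.90260314941406), 7.036235809326172)
y range [-0.1972  0.0405]
0 x [-0.1027 -0.0144]
1 x [-0.1055 -0.017 ]
2 x [-0.0972 -0.0084]
3 x [-0.1041 -0.0157]
[323 225  24  27 494] ((479.4326171875, -174.82000732421875), (57.950035095214844, 50.22210693359375), 2.0898241996765137)
y range [-0.2624 -0.2131]
spot 108 [298.36111111 192.63888889] [ 0.58123278 -0.09465306] shelf -0.057384341070300215 -0.1691812880559232
purple 464 [[-0.236, -0.286], [-0.14, -0.213]]
tip 1674 [[-0.146, -0.431], [-0.034, -0.348]]
tcp shelf -0.5089933850400276 -0.5639160252353598
[[0.001, -0.945, -0.327, 0.084], [1.0, 0.001, 0.0, 0.001], [-0.0, -0.327, 0.945, -0.143], [0.0, 0.0, 0.0, 1.0]]
```

Measured in the shelf frame: the reject's near end is at x ≈ -104 mm and its centre at y ≈ -75. It needs a push of about 143 mm along the shelf's x axis, which is yawed 7.4° in the world. I'll approach with the tool tilted about 45° and the camera on the underside, so that the hand stays below and in front of the glass. First I turn the tool.

>>> apply_moves --moves '[{"jaw":0.2,"offset":[0,0,0],"rot":[0,0,-8.4]},{"jaw":0.2,"offset":[0,0,0],"rot":[0,0,-8.4]},{"jaw":0.2,"offset":[0,0,0],"rot":[0,0,-8.4]},{"jaw":0.2,"offset":[0,0,0],"rot":[0,0,-8.4]},{"jaw":0.2,"offset":[0,0,0],"rot":[0,0,-8.4]}]'

```text
time_s: 1.23
eef_pos: [0.1846, -0.5446, 0.2313]
eef_rot: [-0.0, 0.862, 0.508, 0.0]
wrist_force: [0.1, -0.4, 1.0]
opening: 0.201
grasp_force: 0.0
```

>>> apply_moves --moves '[{"jaw":0.2,"offset":[0,0,0],"rot":[0,0,-8.4]},{"jaw":0.2,"offset":[0,0,0],"rot":[0,0,-8.4]},{"jaw":0.2,"offset":[0,0,0],"rot":[0,0,-8.4]},{"jaw":0.2,"offset":[0,0,0],"rot":[0,0,-8.4]},{"jaw":0.2,"offset":[0,0,0],"rot":[0,0,-8.4]}]'

```text
time_s: 1.85
eef_pos: [0.1846, -0.5446, 0.2313]
eef_rot: [0.0, 0.623, 0.783, -0.0]
wrist_force: [0.6, 0.1, -0.4]
opening: 0.2
grasp_force: 0.0
```

>>> apply_moves --moves '[{"jaw":0.2,"offset":[0,0,0],"rot":[0,0,-8.4]},{"jaw":0.2,"offset":[0,0,0],"rot":[0,0,-8.4]},{"jaw":0.2,"offset":[0,0,0],"rot":[0,0,-8.4]},{"jaw":0.2,"offset":[0,0,0],"rot":[0,0,-8.4]},{"jaw":0.2,"offset":[0,0,0],"rot":[0,0,-8.4]}]'

```text
time_s: 2.48
eef_pos: [0.1846, -0.5446, 0.2313]
eef_rot: [0.0, 0.301, 0.954, -0.0]
wrist_force: [-1.0, -0.0, -0.2]
opening: 0.198
grasp_force: 0.0
```

>>> apply_moves --moves '[{"jaw":0.2,"offset":[0,0,0],"rot":[0,0,-8.4]},{"jaw":0.2,"offset":[0,0,0],"rot":[0,0,-8.4]},{"jaw":0.2,"offset":[0,0,0],"rot":[0,0,-8.4]},{"jaw":0.2,"offset":[0,0,0],"rot":[0,0,-8.4]},{"jaw":0.2,"offset":[0,0,0],"rot":[0,0,-8.4]}]'

```text
time_s: 3.1
eef_pos: [0.1892, -0.544, 0.2313]
eef_rot: [-0.003, -0.055, 0.998, -0.0]
wrist_force: [-0.2, 0.1, 0.6]
opening: 0.201
grasp_force: 0.0
```

```bash
cat > st.py <<'E'
import sys;from h import *
from scipy.spatial.transform import Rotation as Ro
a=np.arctan(.1307);d=np.array([np.cos(a),np.sin(a),0]);l=np.array([-d[1],d[0],0]);up=np.array([0,0,1.]);x0=.6215
def show(goal=None,th=None):
    o=ctrl.get_obs();p=o["eef_pos"];R=Ro.from_quat(o["eef_rot"],scalar_first=True)
    print("t",o["time_s"],"shelf mm",(np.array([p@d-x0,p@l,p[2]])*1000).round(1),"F",np.round(o["wrist_force"],1),"open",round(o["opening"],3),"q",np.round(o["q"],2))
    if th is not None:
        t=np.radians(th);z=-np.cos(t)*up+np.sin(t)*d;x=-(np.cos(t)*d+np.sin(t)*up)
        D=np.c_[x,np.cross(z,x),z];print("rotvec deg tool",np.degrees((R.inv()*Ro.from_matrix(D)).as_rotvec()).round(2))
    if goal is not None:
        g=(x0+goal[0])*d+goal[1]*l+goal[2]*up;print("offset tool mm",(R.inv().apply(g-p)*1000).round(1))
if __name__=="__main__":
    A=[float(v) for v in sys.argv[1:]];show(A[:3],A[3])
E
python3 st.py -.17 -.1685 .2 0
```

```text
t 3.1 shelf mm [-504.4 -563.9  231.3] F [-0.2  0.1  0.6] open 0.201 q [-1.44  0.18  1.6  -0.01  1.35 -3.12]
rotvec deg tool [-0.01 -0.35 -1.11]
offset tool mm [-326.9  401.9   29.2]
```

>>> apply_moves --moves '[{"jaw":0.2,"offset":[-33,40,0],"rot":[0,0,0]},{"jaw":0.2,"offset":[-33,40,0],"rot":[0,0,0]},{"jaw":0.2,"offset":[-33,40,0],"rot":[0,0,0]},{"jaw":0.2,"offset":[-33,40,0],"rot":[0,0,0]},{"jaw":0.2,"offset":[-33,40,0],"rot":[0,0,0]}]'

```text
time_s: 3.72
eef_pos: [0.3323, -0.3257, 0.2305]
eef_rot: [-0.003, -0.055, 0.999, -0.001]
wrist_force: [1.0, 0.2, -0.3]
opening: 0.202
grasp_force: 0.0
```

>>> apply_moves --moves '[{"jaw":0.2,"offset":[-33,40,0],"rot":[0,0,0]},{"jaw":0.2,"offset":[-33,40,0],"rot":[0,0,0]},{"jaw":0.2,"offset":[-33,40,0],"rot":[0,0,0]},{"jaw":0.2,"offset":[-33,40,0],"rot":[0,0,0]},{"jaw":0.2,"offset":[-33,40,0],"rot":[0,0,0]}]'

```text
time_s: 4.35
eef_pos: [0.4745, -0.1088, 0.2296]
eef_rot: [-0.003, -0.055, 0.998, -0.001]
wrist_force: [0.8, -1.0, 0.1]
opening: 0.196
grasp_force: 0.0
```

```bash
python3 st.py -.17 -.1685 .2 44
```

```text
t 4.35 shelf mm [-165.1 -169.3  229.6] F [ 0.8 -1.   0.1] open 0.196 q [-0.47 -0.01  1.82 -0.    1.34 -2.15]
rotvec deg tool [ -0.49 -44.29  -1.09]
offset tool mm [ 4.8  0.8 29.6]
```

>>> apply_moves --moves '[{"jaw":0.2,"offset":[0,0,0],"rot":[-0.1,-8.9,-0.2]},{"jaw":0.2,"offset":[0,0,0],"rot":[-0.1,-8.9,-0.2]},{"jaw":0.2,"offset":[0,0,0],"rot":[-0.1,-8.9,-0.2]},{"jaw":0.2,"offset":[0,0,0],"rot":[-0.1,-8.9,-0.2]},{"jaw":0.2,"offset":[0,0,0],"rot":[-0.1,-8.9,-0.2]}]'

```text
time_s: 4.97
eef_pos: [0.4739, -0.1104, 0.2301]
eef_rot: [0.378, -0.06, 0.924, 0.024]
wrist_force: [0.4, 0.1, -0.8]
opening: 0.2
grasp_force: 0.0
```

```bash
python3 st.py -.14 -.1685 .04 44; python3 - <<'E'
from h import *
im,d=ctrl.camera("scene");cv2.imwrite("pics/s2.png",cv2.resize(cv2.cvtColor(im,4),(768,576)))
E
```

```text
t 4.975 shelf mm [-165.9 -170.9  230.1] F [ 0.4  0.1 -0.8] open 0.2 q [-0.92 -0.47  2.37  0.82  0.98 -3.01]
rotvec deg tool [-0.13  0.51  0.02]
offset tool mm [114.8   2.8 153.8]
```

View pics/s2.png

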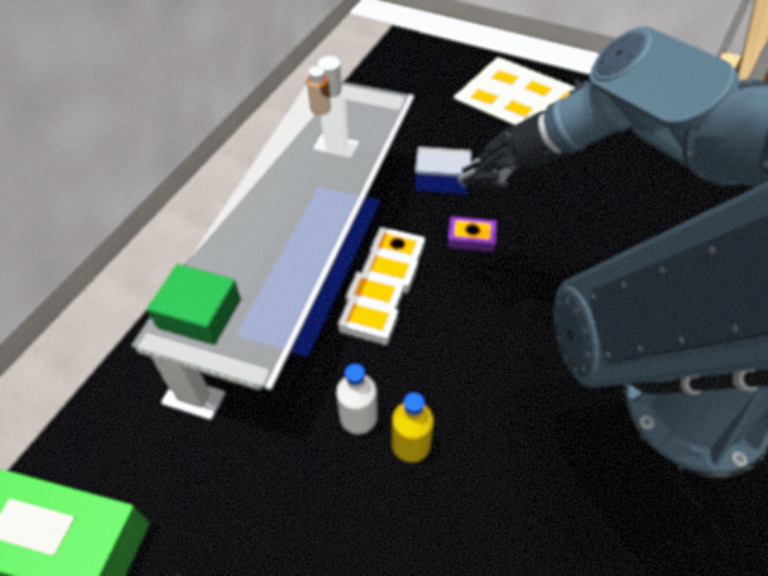

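The hand is tilted as planned and hangs clear above the purple look-alike's side of the row; in the picture the fingers are at (490,165). Next I descend behind the reject.

>>> apply_moves --moves '[{"jaw":0.2,"offset":[23,0.5,31],"rot":[0,0,0]},{"jaw":0.2,"offset":[23,0.5,31],"rot":[0,0,0]},{"jaw":0.2,"offset":[23,0.5,31],"rot":[0,0,0]},{"jaw":0.2,"offset":[23,0.5,31],"rot":[0,0,0]},{"jaw":0.2,"offset":[23,0.5,31],"rot":[0,0,0]}]'

```text
time_s: 5.65
eef_pos: [0.5074, -0.0744, 0.0968]
eef_rot: [0.331, -0.038, 0.943, 0.017]
wrist_force: [0.4, -0.6, 0.4]
opening: 0.201
grasp_force: 0.0
```

```bash
python3 st.py -.135 -.1685 .013 44; python3 - <<'E'
from h import *
im,d=ctrl.camera("scene");cv2.imwrite("pics/s3.png",cv2.cvtColor(cv2.resize(im[100:300,200:460],(780,600)),4))
E
```

```text
t 5.65 shelf mm [-128.  -139.5   96.8] F [ 0.4 -0.6  0.4] open 0.201 q [-0.67 -0.07  2.36  0.99  0.54 -3.11]
rotvec deg tool [-1.46 -5.24 -2.23]
offset tool mm [ 56.7 -29.8  61.7]
```

View pics/s3.png

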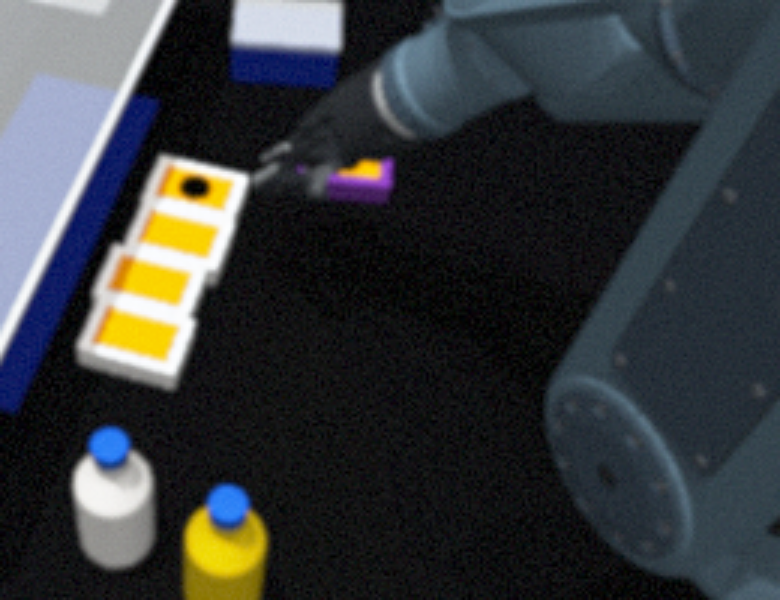

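The last wrist joint is at its limit with the camera straight down, so the descent fell short, to z 97 mm with 5° of tilt missing. Nothing was touched. I'll turn the tool 90° about its axis so the camera points left, high above the neighbours, shut the fingers and correct the tilt.

>>> apply_moves --moves '[{"jaw":0,"offset":[0,0,0],"rot":[0,0,9]},{"jaw":0,"offset":[0,0,0],"rot":[0,0,9]},{"jaw":0,"offset":[0,0,0],"rot":[0,0,9]},{"jaw":0,"offset":[0,0,0],"rot":[0,0,9]},{"jaw":0,"offset":[0,0,0],"rot":[0,0,9]}]'

```text
time_s: 6.32
eef_pos: [0.5072, -0.0749, 0.098]
eef_rot: [0.3, 0.327, 0.884, 0.144]
wrist_force: [0.0, -0.9, -0.1]
opening: -0.0
grasp_force: 0.0
```

>>> apply_moves --moves '[{"jaw":0,"offset":[0,0,0],"rot":[0,0,9]},{"jaw":0,"offset":[0,0,0],"rot":[0,0,9]},{"jaw":0,"offset":[0,0,0],"rot":[0,0,9]},{"jaw":0,"offset":[0,0,0],"rot":[0,0,9]},{"jaw":0,"offset":[0,0,0],"rot":[0,0,9]}]'

```text
time_s: 6.95
eef_pos: [0.5072, -0.0749, 0.0981]
eef_rot: [0.222, 0.641, 0.692, 0.248]
wrist_force: [0.4, 0.5, 0.4]
opening: -0.0
grasp_force: 0.0
```

```bash
sed -i 's/x=-(np.cos(t)\*d+np.sin(t)\*up)/x=l/' st.py; python3 st.py -.14 -.1685 .09 44
```

```text
t 6.95 shelf mm [-128.3 -140.    98.1] F [0.4 0.5 0.4] open -0.0 q [-0.67 -0.07  2.36  0.99  0.54 -1.54]
rotvec deg tool [-5.14  1.46 -2.51]
offset tool mm [-29.1 -12.9  -0.4]
```

>>> apply_moves --moves '[{"jaw":0,"offset":[-9.7,-4.3,0],"rot":[-1.7,0.5,-0.8]},{"jaw":0,"offset":[-9.7,-4.3,0],"rot":[-1.7,0.5,-0.8]},{"jaw":0,"offset":[-9.7,-4.3,0],"rot":[-1.7,0.5,-0.8]},{"jaw":0,"offset":[0,0,0],"rot":[0,0,0]},{"jaw":0,"offset":[0,0,0],"rot":[0,0,0]}]'

```text
time_s: 7.58
eef_pos: [0.5, -0.1046, 0.0891]
eef_rot: [0.247, 0.611, 0.698, 0.281]
wrist_force: [-0.2, 0.7, 0.0]
opening: -0.003
grasp_force: 0.0
```

```bash
python3 st.py -.132 -.1685 .013 44
```

```text
t 7.575 shelf mm [-139.3 -168.5   89.1] F [-0.2  0.7  0. ] open -0.003 q [-0.83 -0.01  2.39  1.22  0.65 -1.95]
rotvec deg tool [-0.08 -0.05  0.13]
offset tool mm [  0.1 -47.6  59.8]
```

>>> apply_moves --moves '[{"jaw":0,"offset":[0,-9.5,12],"rot":[0,0,0]},{"jaw":0,"offset":[0,-9.5,12],"rot":[0,0,0]},{"jaw":0,"offset":[0,-9.5,12],"rot":[0,0,0]},{"jaw":0,"offset":[0,-9.5,12],"rot":[0,0,0]},{"jaw":0,"offset":[0,-9.5,12],"rot":[0,0,0]}]'

```text
time_s: 8.2
eef_pos: [0.5078, -0.1031, 0.0126]
eef_rot: [0.247, 0.61, 0.698, 0.281]
wrist_force: [-0.4, 0.3, -0.6]
opening: -0.0
grasp_force: 0.0
```

```bash
python3 st.py -.112 -.1685 .012 44; python3 - <<'E'
from h import *
im,d=ctrl.camera("scene");cv2.imwrite("pics/s4.png",cv2.cvtColor(cv2.resize(im[100:220,220:380],(800,600),interpolation=2),4))
E
```

```text
t 8.2 shelf mm [-131.4 -168.1   12.6] F [-0.4  0.3 -0.6] open -0.0 q [-0.81  0.28  2.36  1.59  0.6  -2.38]
rotvec deg tool [-0.04 -0.09  0.2 ]
offset tool mm [-0.5 13.6 13.9]
```

View pics/s4.png

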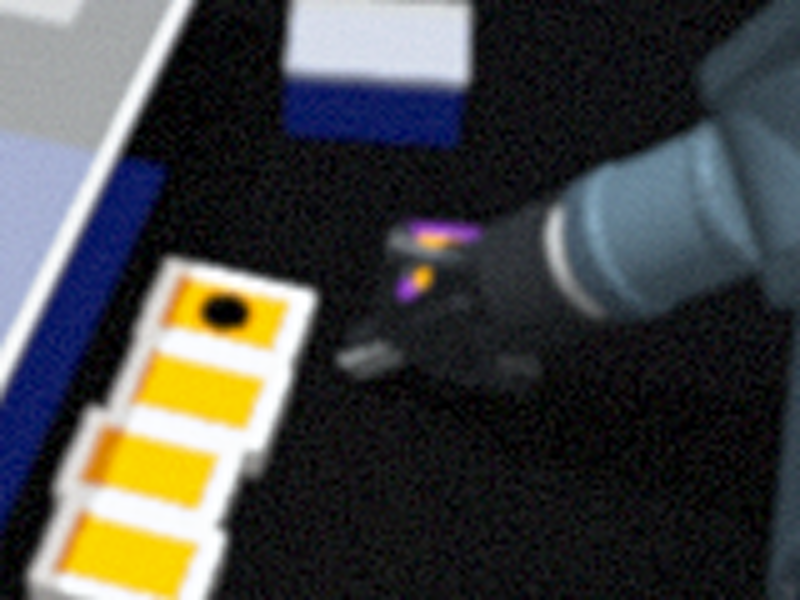

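The shut fingertips stand on the bench just behind the reject, at crop pixel (370,355), with no contact force. Pushing starts slowly.

>>> apply_moves --moves '[{"jaw":0,"offset":[0,5.8,5.6],"rot":[0,0,0]},{"jaw":0,"offset":[0,5.8,5.6],"rot":[0,0,0]},{"jaw":0,"offset":[0,5.8,5.6],"rot":[0,0,0]},{"jaw":0,"offset":[0,5.8,5.6],"rot":[0,0,0]},{"jaw":0,"offset":[0,5.8,5.6],"rot":[0,0,0]}]'

```text
time_s: 8.88
eef_pos: [0.5477, -0.0983, 0.0127]
eef_rot: [0.247, 0.611, 0.698, 0.281]
wrist_force: [-2.2, 0.1, 0.6]
opening: 0.0
grasp_force: 1.0
```

>>> apply_moves --moves '[{"jaw":0,"offset":[0,5.8,5.6],"rot":[0,0,0]},{"jaw":0,"offset":[0,5.8,5.6],"rot":[0,0,0]},{"jaw":0,"offset":[0,0,0],"rot":[0,0,0]},{"jaw":0,"offset":[0,0,0],"rot":[0,0,0]},{"jaw":0,"offset":[0,0,0],"rot":[0,0,0]}]'

```text
time_s: 9.5
eef_pos: [0.5628, -0.0961, 0.0123]
eef_rot: [0.247, 0.611, 0.698, 0.281]
wrist_force: [-0.6, -0.3, -1.1]
opening: 0.003
grasp_force: 0.0
```

```bash
cat > row.py <<'E'
import sys
from h import *
from st import show
im,d=ctrl.camera("top");P=pts("top",d)
cv2.imwrite(sys.argv[1],cv2.cvtColor(cv2.resize(im[100:250,190:390],(800,600),interpolation=2),4))
a=np.arctan(.1307);e=np.array([[np.cos(a),np.sin(a)],[-np.sin(a),np.cos(a)]])
w=(abs(P[...,2]-.026)<.006)&(im.max(2)>110);q=P[w][:,:2]@e.T-[.6215,0]
for k in range(4):
    g=q[(q[:,1]>-.198+.06*k+.008)&(q[:,1]<-.138+.06*k-.008)&(q[:,0]>-.13)]
    if len(g): print(k,len(g),"x",np.percentile(g[:,0],[1,99]).round(4))
show([.0,-.1685,.013],44)
E
python3 row.py pics/t5.png
```

```text
0 665 x [-0.08    0.0164]
1 778 x [-0.1055 -0.0171]
2 783 x [-0.0968 -0.0085]
3 788 x [-0.1039 -0.0159]
t 9.55 shelf mm [ -75.9 -168.3   12.4] F [0.3 0.1 0.4] open -0.003 q [-0.68  0.35  2.24  1.63  0.53 -2.29]
rotvec deg tool [-0.07 -0.05  0.11]
offset tool mm [-0.3 55.1 52.2]
```

View pics/t5.png

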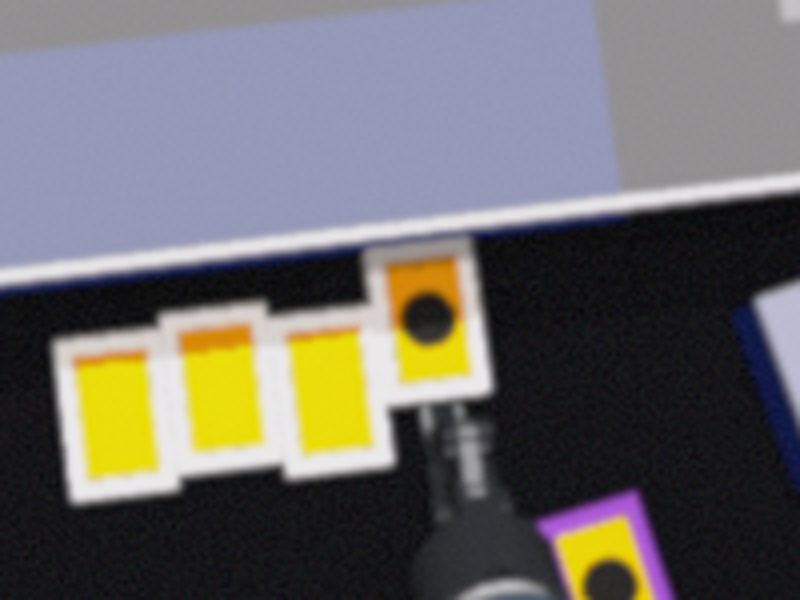

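The reject has come straight out about 29 mm, to around (428,320) in the crop, and the neighbours are unchanged. About 115 mm are left.

>>> apply_moves --moves '[{"jaw":0,"offset":[0,5.8,5.5],"rot":[0,0,0]},{"jaw":0,"offset":[0,5.8,5.5],"rot":[0,0,0]},{"jaw":0,"offset":[0,5.8,5.5],"rot":[0,0,0]},{"jaw":0,"offset":[0,5.8,5.5],"rot":[0,0,0]},{"jaw":0,"offset":[0,5.8,5.5],"rot":[0,0,0]}]'

```text
time_s: 10.18
eef_pos: [0.6032, -0.0907, 0.0128]
eef_rot: [0.247, 0.611, 0.698, 0.281]
wrist_force: [-1.0, 0.5, -0.0]
opening: 0.0
grasp_force: 0.3
```

>>> apply_moves --moves '[{"jaw":0,"offset":[0,5.8,5.5],"rot":[0,0,0]},{"jaw":0,"offset":[0,5.8,5.5],"rot":[0,0,0]},{"jaw":0,"offset":[0,5.8,5.5],"rot":[0,0,0]},{"jaw":0,"offset":[0,0,0],"rot":[0,0,0]},{"jaw":0,"offset":[0,0,0],"rot":[0,0,0]}]'

```text
time_s: 10.8
eef_pos: [0.6264, -0.0877, 0.013]
eef_rot: [0.247, 0.611, 0.698, 0.281]
wrist_force: [0.2, -0.6, -0.6]
opening: 0.0
grasp_force: 0.0
```

```bash
sed -i 's/show(\[.0,/show([.038,/' row.py; python3 row.py pics/t6.png
```

```text
0 253 x [-0.0089  0.02  ]
1 777 x [-0.1053 -0.0173]
2 781 x [-0.0968 -0.0084]
3 790 x [-0.104  -0.0159]
t 10.85 shelf mm [ -11.8 -168.1   13. ] F [-0.5  0.8  0.4] open -0.002 q [-0.56  0.42  2.1   1.62  0.46 -2.17]
rotvec deg tool [-0.05 -0.06  0.12]
offset tool mm [-0.5 35.9 34.6]
```

View pics/t6.png

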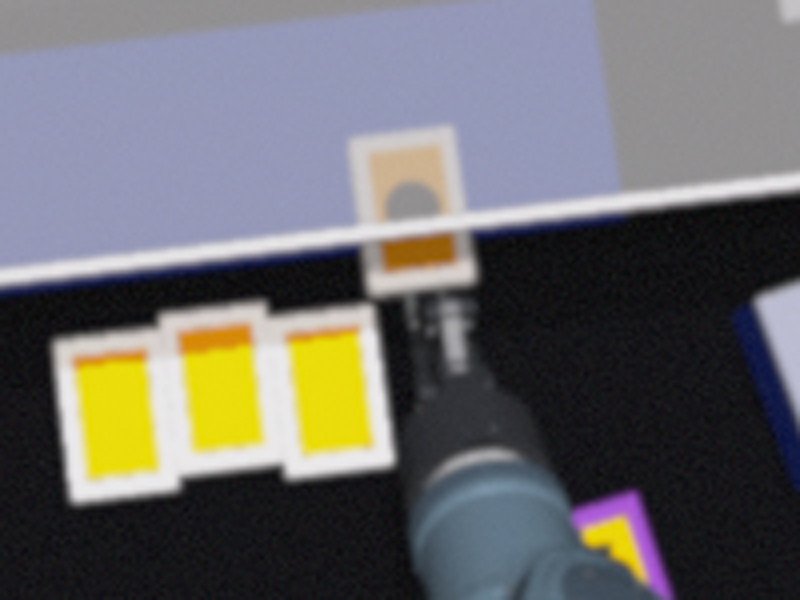

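The reject is square and runs straight, now half under the glass with its near end at about (425,285). For the last stretch I push 50 mm more and then stop.

>>> apply_moves --moves '[{"jaw":0,"offset":[0,5.8,5.5],"rot":[0,0,0]},{"jaw":0,"offset":[0,5.8,5.5],"rot":[0,0,0]},{"jaw":0,"offset":[0,5.8,5.5],"rot":[0,0,0]},{"jaw":0,"offset":[0,0,0],"rot":[0,0,0]},{"jaw":0,"offset":[0,0,0],"rot":[0,0,0]}]'

```text
time_s: 11.48
eef_pos: [0.6503, -0.0844, 0.0132]
eef_rot: [0.247, 0.611, 0.698, 0.281]
wrist_force: [0.9, -0.7, 0.2]
opening: 0.001
grasp_force: 0.0
```

>>> apply_moves --moves '[{"jaw":0,"offset":[0,5.8,5.5],"rot":[0,0,0]},{"jaw":0,"offset":[0,5.8,5.5],"rot":[0,0,0]},{"jaw":0,"offset":[0,5.8,5.5],"rot":[0,0,0]},{"jaw":0,"offset":[0,0,0],"rot":[0,0,0]},{"jaw":0,"offset":[0,0,0],"rot":[0,0,0]}]'

```text
time_s: 12.1
eef_pos: [0.674, -0.0813, 0.0134]
eef_rot: [0.247, 0.611, 0.698, 0.281]
wrist_force: [-0.5, -0.3, -0.2]
opening: -0.0
grasp_force: 0.0
```

```bash
python3 row.py pics/t7.png
```

```text
1 781 x [-0.1054 -0.0173]
2 782 x [-0.0969 -0.0082]
3 789 x [-0.104  -0.0156]
t 12.15 shelf mm [  36.2 -168.    13.3] F [-0.1  0.2  0.5] open -0.001 q [-0.49  0.48  2.    1.57  0.42 -2.05]
rotvec deg tool [-0.06 -0.06  0.13]
offset tool mm [-0.5  1.1  1.5]
```

View pics/t7.png

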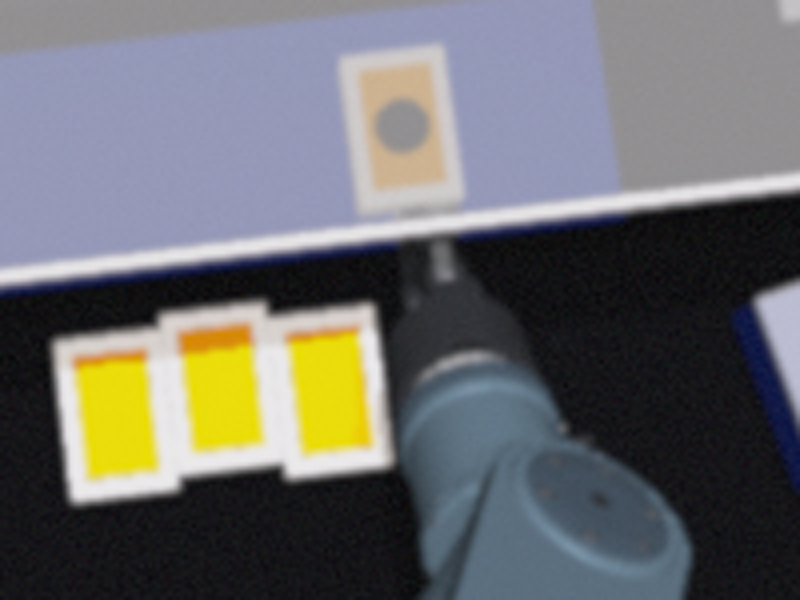

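The whole reject lies on the mat, square to it, with its spot at crop pixel (402,125). I'll back off along the same line.

>>> apply_moves --moves '[{"jaw":0,"offset":[0,-14.4,-13.9],"rot":[0,0,0]},{"jaw":0,"offset":[0,-14.4,-13.9],"rot":[0,0,0]},{"jaw":0,"offset":[0,-14.4,-13.9],"rot":[0,0,0]},{"jaw":0,"offset":[0,-14.4,-13.9],"rot":[0,0,0]},{"jaw":0,"offset":[0,-14.4,-13.9],"rot":[0,0,0]}]'

```text
time_s: 12.78
eef_pos: [0.5741, -0.0948, 0.0136]
eef_rot: [0.247, 0.611, 0.698, 0.281]
wrist_force: [0.2, -1.7, -0.5]
opening: -0.0
grasp_force: 0.0
```

>>> apply_moves --moves '[{"jaw":0,"offset":[0,-14.4,-13.9],"rot":[0,0,0]},{"jaw":0,"offset":[0,-14.4,-13.9],"rot":[0,0,0]},{"jaw":0,"offset":[0,3.5,-20],"rot":[0,0,0]},{"jaw":0,"offset":[0,3.5,-20],"rot":[0,0,0]},{"jaw":0,"offset":[0,0,0],"rot":[0,0,0]}]'

```text
time_s: 13.4
eef_pos: [0.5128, -0.1037, 0.0482]
eef_rot: [0.248, 0.611, 0.697, 0.281]
wrist_force: [0.4, -0.6, -0.8]
opening: -0.007
grasp_force: 0.0
```

```bash
python3 row.py pics/t8.png; python3 - <<'E'
from h import *
im,_=ctrl.camera("top")
c=[onplane("top",uv,.026) for uv in((290.0,130.8),)][0]
a=np.arctan(.1307);print("spot shelf",c[0]*np.cos(a)+c[1]*np.sin(a)-.6215,-c[0]*np.sin(a)+c[1]*np.cos(a)+.094)
E
```

```text
1 778 x [-0.1054 -0.017 ]
2 779 x [-0.097  -0.0084]
3 787 x [-0.104  -0.0157]
t 13.45 shelf mm [-126.3 -169.1   47.8] F [ 0.9 -0.8 -0.3] open -0.0 q [-0.8   0.16  2.36  1.43  0.6  -2.17]
rotvec deg tool [0.01 0.05 0.16]
offset tool mm [  0.5  94.  139.2]
spot shelf 0.08570573960009309 -0.07534599015370777
```

View pics/t8.png

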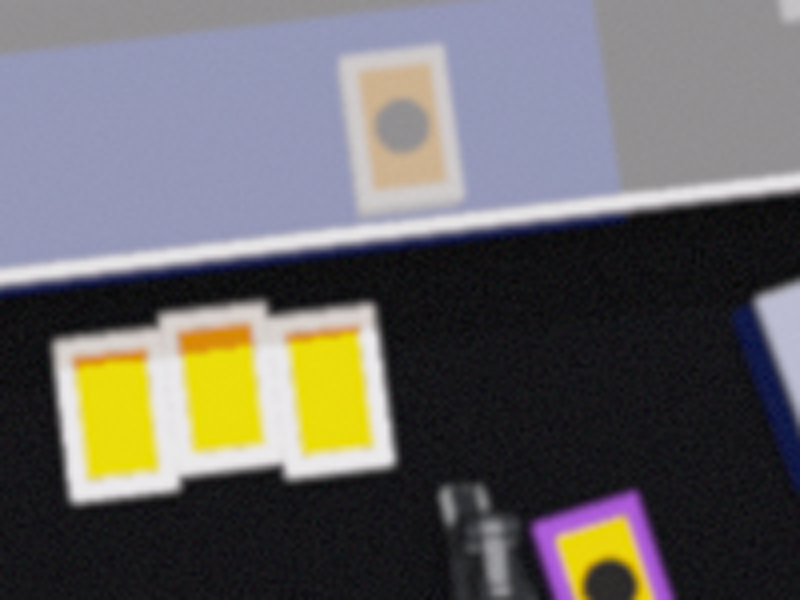

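The reject rests at shelf x ≈ 86 mm, y ≈ -75 mm and is square to the mat. The neighbours have not moved, and the arm is free of everything.

```bash
python3 -c "
from bench import ctrl;print(ctrl.hand_in())"
```

```text
the job is handed in; nothing more can be done
None
```

The spotted carrier now lies square on the blue mat, its centre about 86 mm behind the shelf's front edge; the other three carriers have not moved, nothing else was touched as far as the pictures and forces show, and the job is handed in (no verdict was returned).

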